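# Strip the sieve nest on the shaker

## Task

The sieve test is over: take the nest on the small shaker apart from the top, lifting each part straight up out of the one below, and stand each in the middle of the flat dish of its own colour, right way up: the lid with the green knob in the green dish, the blue-, yellow- and red-banded sieves in the dishes of their colours. The receiver stays clamped on the shaker; do not drop or tip over any part, and let go of everything at the end.

Things in the scene. Friction and masses are not known exactly. Their poses are not given: they have to be found in the camera images.
- lid: Lid on top of the nest: flat metal disc 62 mm in diameter with a green knob. Origin at the centre of its underside, z up. From the origin: a locating skirt 52 mm in diameter from z = 0 to 5 mm (it sits inside the frame of the sieve below), the disc from 5 to 9.5 mm, a thin neck, the knob, 22 mm in diameter, from 15 to 32 mm. 80 g.
- blue_sieve: Round test sieve with blue band, top one of the nest. Origin: centre of its underside, z up. z = 0 to 6 mm: skirt, 52 mm in diameter, sunk with 1.5 mm play all round in the rim of the part below; 6 to 34 mm: metal frame, 60 mm in outer diameter, open at the top. A blue tab, 18 mm wide, sticks out 20 mm along the sieve's +x at 15 to 20 mm height: grip the frame across, along its y. 90 g.
- yellow_sieve: The same with yellow band and tab, middle sieve of the nest, 28 mm lower than the blue one. Same sizes, origin and axes; its tab points another way.
- red_sieve: The same with red band and tab, lowest sieve of the nest, 28 mm lower than the yellow one, its skirt in the shaker's receiver. Same sizes, origin and axes; its tab points another way.
- shaker: Small grey sieve shaker, fixed: housing 136 x 136 mm, steel plate with its top at 62 mm, and on it a clamp collar 78 mm in diameter up to 70 mm and the metal receiver, 60 mm in diameter with its open rim at 92 mm height, which stays where it is. Origin at the centre of its underside on the worktop, z up.
- green_dish: Flat round green dish, fixed on the worktop: 94 mm in outer diameter, floor 4 mm thick with a steel drain plate in the middle, inner diameter of the floor about 82 mm, rim 8 mm high. Origin at the centre of its underside. Place of the lid.
- blue_dish: The same in blue. Place of the blue sieve.
- yellow_dish: The same in yellow. Place of the yellow sieve.
- red_dish: The same in red. Place of the red sieve.

How it is judged:
By the outcome, as a careful person would: the job done as asked, in the order asked, and still so for the second after the job is handed in, with the robot touching nothing.
It also fails if it takes over 96 s, if anything falls off the work surface, if the arm or the gripper's body presses on something with over 40 N, if the wrist force passes 120 N, or if a joint passes its speed limit or range.

## Robot

A 6-joint arm with a two-finger parallel gripper is mounted at the origin on a cart in front of the work surface, level with it; the furniture and walls round the work are solid. World frame = base frame: x ahead of the robot, y to its left, z up, the work surface at z = 0. Lengths are in m, angles in rad, forces in N, time in s.
With the tool pointing down it reaches from about 0.3 to 0.775 m from the base axis. Payload 14.6 kg.
Tool frame: the origin (TCP) lies on the mounting face of the last link; the fingertips stand 199 mm ahead of it and the grasp point (between the pads) lies 180 mm ahead of it; z points along the fingers, y is the line along which they close (so a half turn about z gives the same grasp; the last joint's range is limited). The gripper opens to 94 mm and grips with 3 to 60 N. Pads are 16 mm wide; open, the fingers measure 119 mm over their backs; the gripper's body (75 mm by 177 mm) begins 78 mm behind the grasp point.
Start: joints at [-1.348, 0.3, 1.521, -0, 1.321, -0.067], TCP at [0.157, -0.527, 0.405] pointing down, gripper open.
Joint ranges: [-3.03, 3.03], [-0.79, 2.21], [0.23, 2.52], [-1.04, 4.18], [0, 3.07], [-2.55, 2.55]. Speed limits (rad/s): [2.22, 2.22, 2.57, 3.14, 3.14, 3.14].

## Interface

Orientations are given as [roll, pitch, yaw] about the fixed x, y, z axes, in that order (R = Rz(yaw) Ry(pitch) Rx(roll)).
In Python, from station import telemetry, cams, workorder, finder gives the robot as it stands.
- The arm moves only by the tool jog_arm, never from a script. Its argument "rows" is a list of rows, each an object with "gripper": the finger opening in m, from 0 to 0.094; "slide": the shift along the tool's x, y, z in m, a list of three; "spin": the turn about the tool's z in rad. In form: [{"gripper": gripper, "slide": [tx, ty, tz], "spin": spin}, ...]. A call has 1 to 8 rows; each row is the pose to reach, as a shift and turn from the pose commanded when the call began, along the tool's axes at that moment; what a row does not reach only later rows make up. A row lasts 1/10 s, in which the tool goes at most 50 mm and 8.59 degrees, less where a joint would pass 70% of its speed; a pose out of reach is approached as far as the arm can. A call with a gripper value outside its range is refused whole. The fingers move at their own pace and stop on an object; "squeeze" is the grip in N (left out, the last holds). Time passes only in rows, so rows that repeat a pose let the fingers close. It gives the time, the measured TCP pose, the force, the opening and the grip force at its end, in the units of the state.
- telemetry.get_obs(): the state, without advancing time (a new reading comes with each control period).
- cams.camera(name): name is "side" or "top"; returns (picture, depth): 480x640x3 uint8, red, green, blue; 480x640 float32, m along the optical axis (not along the pixel's ray), 0 where there is no reading.
- cams.camera_info(name): a dict with "camera_matrix" (3x3 intrinsics, pixels), "R" (3x3) and "t" (3): a world point X has camera coordinates R X + t. Camera axes: x right, y down, z forward; pixel columns grow to the right and rows downward; lengths in m; the calibration is good to about 2 mm. A picture is of the moment at which its call begins. camera_info takes no time and is no camera call.
- workorder.hand_in(): hands the job in; it is judged then, once.
Trained networks look in the newest picture that a camera, given by its name, has taken for a name from the list of things; names that differ only in an ending like _2 or _b are one class to them, and where a whole thing is asked for, a point or a joint stands for the part that bears it (a point fixed in the world has none). Each returns a list of dicts, best first, with "confidence" (0 to 1); they miss things now and then, are a little off and sometimes report something else, mostly with a low value. They report only what shows in the picture. A call takes as long as a camera call.
- finder.find_in(target, camera): "point" ([x, y, z] in m, in world coordinates, good to about 4 mm: the middle of the surface that is visible of it).
- finder.masks_of(target, camera): "region" (480x640 bool, what is visible of it).
The state is a dict: "time_s": time; "qpos": joint angles; "joint_vel": joint speeds; "tau": joint torques, N m; "ee_pos": TCP position; "eef_rot": TCP orientation; "force": force on the tool from outside, world axes, zero at the start; "moment": the same for the moment, N m; "grip_width": finger opening in m; "grip_force": force on a finger pad.
Only numpy, scipy, OpenCV 4.12 (cv2) and the standard library are available. Lean on these libraries where they do the work, as an engineer would, in place of code of your own. Each camera call takes 0.05 s, during which the arm holds its last target. There are 200 camera calls.

## Working session

There is one attempt and no reset: what is moved stays moved. The work goes in short steps, Python scripts to look and compute and a tool call to move; the robot and the scene stay as the last step left them, time stands still between calls to the robot, and variables do not carry over. Pictures are saved under pics/ and viewed, at most 14 in all, crops included, and the job is handed in when it is done.

Besides the shell and the picture viewer there is one more tool, called after ">>>" by a JSON object that holds its "name" and its "arguments", one argument or row to a line. jog_arm: Moves the arm, as the interface text tells. Its arguments: {"type":"object","properties":{"rows":{"type":"array","items":{"type":"object","properties":{"gripper":{"type":"number"},"slide":{"type":"array","items":{"type":"number"}},"spin":{"type":"number"}}}},"squeeze":{"type":"number"}},"required":["rows"]}

```bash
ls; mkdir -p pics; python3 - <<'E'
from station import telemetry,cams,finder
import cv2,numpy as np
print(telemetry.get_obs())
for c in("side","top"):
    p,d=cams.camera(c); cv2.imwrite(f"pics/{c}0.png",p[...,::-1]); np.savez(f"{c}0.npz",p=p,d=d)
    print({k:np.round(v,3).tolist() for k,v in cams.camera_info(c).items() if k in("camera_matrix","R","t")})
    for n in "lid blue_sieve yellow_sieve red_sieve shaker green_dish blue_dish yellow_dish red_dish".split():
        print(c,n,[(np.round(r["point"],3).tolist(),round(r["confidence"],2)) for r in finder.find_in(n,c)[:2]])
E
```

```text
pics
{'time_s': 0.0, 'qpos': array([-1.34759216e+00,  3.00498208e-01,  1.52156386e+00, -1.99480013e-05,
        1.32072657e+00, -6.65787291e-02]), 'joint_vel': array([-0.00067134, -0.00132573,  0.00138062,  0.00173449, -0.00140579,
        0.0001033 ]), 'tau': array([-1.72540811e-03, -5.31804442e+01, -3.52737522e+01,  7.07967044e-02,
        2.44221976e-02, -7.93888876e-05]), 'ee_pos': array([ 0.15716062, -0.52704081,  0.40407861]), 'eef_rot': array([-3.14039803e+00, -6.02899296e-05,  2.89787811e-01]), 'force': array([ 0.61297267, -0.30993758,  0.75999393]), 'moment': array([0.00792461, 0.10639094, 0.04328758]), 'grip_force': 0.0, 'grip_width': 0.09365521255915377}
{'camera_matrix': [[564.088, 0.0, 322.319], [0.0, 564.088, 232.927], [0.0, 0.0, 1.0]], 'R': [[-0.926, -0.377, -0.019], [-0.179, 0.485, -0.856], [0.332, -0.789, -0.516]], 't': [0.468, 0.231, 0.936]}
side lid [([0.433, -0.068, 0.183], 0.89)]
side blue_sieve [([0.433, -0.051, 0.16], 0.82), ([0.631, -0.223, 0.007], 0.41)]
side yellow_sieve [([0.424, -0.05, 0.136], 0.71)]
side red_sieve [([0.424, -0.05, 0.108], 0.81)]
side shaker [([0.414, -0.026, 0.044], 0.72), ([0.434, -0.052, 0.157], 0.48)]
side green_dish [([0.458, 0.161, 0.004], 0.7)]
side blue_dish [([0.646, 0.108, 0.007], 0.87)]
side yellow_dish [([0.63, -0.22, 0.009], 0.67), ([0.42, -0.052, 0.112], 0.17)]
side red_dish [([0.396, -0.253, 0.005], 0.84)]
{'camera_matrix': [[579.523, 0.0, 314.853], [0.0, 579.523, 236.077], [0.0, 0.0, 1.0]], 'R': [[-0.021, -1.0, -0.004], [-0.99, 0.021, -0.141], [0.141, 0.001, -0.99]], 't': [-0.022, 0.546, 1.106]}
top lid [([0.434, -0.071, 0.181], 0.57)]
top blue_sieve []
top yellow_sieve [([0.431, -0.036, 0.109], 0.33)]
top red_sieve []
top shaker [([0.412, -0.071, 0.062], 0.61)]
top green_dish [([0.456, 0.164, 0.007], 0.84)]
top blue_dish [([0.644, 0.098, 0.004], 0.79)]
top yellow_dish [([0.627, -0.22, 0.005], 0.81)]
top red_dish [([0.461, 0.162, 0.006], 0.27)]
```

View pics/side0.png

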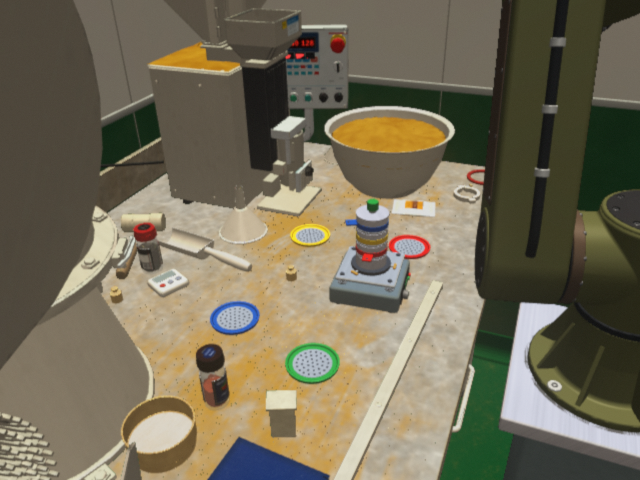

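View pics/top0.png

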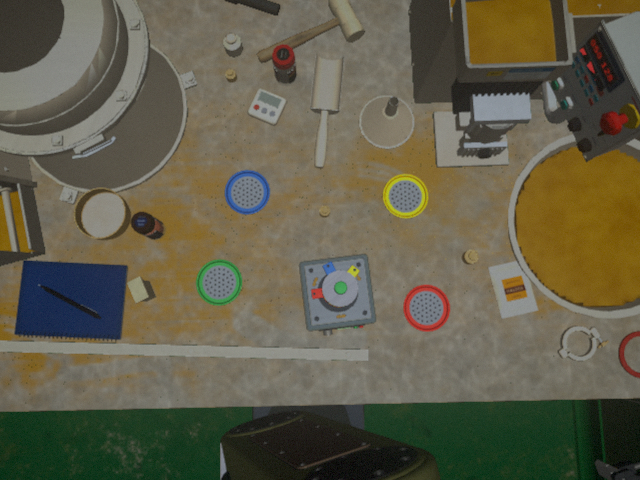

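The side view shows the nest at about (372,235). The top view shows the knob at (341,288) and the tabs at blue (329,268), yellow (353,270) and red (317,294). Dish centres there are green (219,282), blue (247,192), yellow (405,195) and red (427,307).

```bash
cat >h.py <<'E'
import numpy as np,cv2
from station import telemetry,cams,finder
def ray(cam,uv,z):
    i=cams.camera_info(cam);K,R,t=(np.array(i[k]) for k in("camera_matrix","R","t"))
    c=-R.T@t; d=R.T@np.linalg.inv(K)@np.array([*uv,1.]); return c+d*(z-c[2])/d[2]
def cloud(cam,d):
    i=cams.camera_info(cam);K,R,t=(np.array(i[k]) for k in("camera_matrix","R","t"))
    v,u=np.indices(d.shape); P=np.stack([(u-K[0,2])/K[0,0]*d,(v-K[1,2])/K[1,1]*d,d],-1)
    return (P-t)@R
def hue(p,name):
    h,s,v=cv2.split(cv2.cvtColor(p,cv2.COLOR_RGB2HSV).astype(int).__class__(cv2.cvtColor(p,cv2.COLOR_RGB2HSV)) if 0 else cv2.cvtColor(p,cv2.COLOR_RGB2HSV))
    lo,hi={"green":(50,80),"blue":(100,125),"yellow":(24,33),"red":(172,184)}[name]
    hh=h.astype(int); m=(hh>=lo)&(hh<=hi)
    if name=="red": m|=hh<6
    return m&(s>140)&(v>70)
def circ(cam,m,z):
    "circle through outer contour of a mask, in plane z"
    c=max(cv2.findContours(m.astype(np.uint8),cv2.RETR_EXTERNAL,cv2.CHAIN_APPROX_NONE)[0],key=cv2.contourArea)[:,0]
    P=np.array([ray(cam,q,z)[:2] for q in cv2.convexHull(c)[:,0].astype(float)])
    (x,y),r=cv2.minEnclosingCircle((P*1000).astype(np.float32))
    A=np.c_[2*P,np.ones(len(P))];s=np.linalg.lstsq(A,(P**2).sum(1),rcond=None)[0]
    return np.round([s[0],s[1],np.sqrt(s[2]+s[0]**2+s[1]**2),x/1000,y/1000,r/1000],4)
E
python3 - <<'E'
from h import *
I={c:np.load(f"{c}0.npz") for c in("side","top")}
near={"top":dict(green=(219,282),blue=(247,192),yellow=(405,195),red=(427,307)),"side":dict(green=(313,362),blue=(235,317),yellow=(310,235),red=(410,246))}
D={}
for c in near:
  for n,(u,v) in near[c].items():
    m=hue(I[c]["p"],n); w=np.zeros_like(m); r=30; w[v-r:v+r,u-r:u+r]=1
    if c=="side" and n=="red": w[:,:390]=0
    print(c,n,circ(c,m&w,.008)); 
p=I["top"]["p"];m=hue(p,"green");w=np.zeros_like(m);w[270:305,325:360]=1
print("knob",circ("top",m&w,.203)); k=circ("top",m&w,.203)[:2]
m=hue(I["side"]["p"],"green");w=np.zeros_like(m);w[190:215,360:390]=1
vv,uu=np.where(m&w);print("side knob",uu.min(),uu.max(),vv.min(),vv.max(),ray("side",(uu.mean(),vv.mean()),.195))
for n,z in(("blue",.162),("yellow",.134),("red",.106)):
    m=hue(p,n);w=np.zeros_like(m);w[255:325,300:375]=1
    k_,l,s,ce=cv2.connectedComponentsWithStats((m&w).astype(np.uint8));j=1+s[1:,4].argmax()
    P=ray("top",ce[j],z);print(n,s[j],ce[j],P,np.linalg.norm(P[:2]-k),np.arctan2(*(P[:2]-k)[::-1]))
a=np.concatenate([cloud(c,I[c]["d"])[I[c]["d"]>0] for c in I]); 
for x0 in np.arange(.3,.95,.05): print(round(x0,2),[round(float(q[:,2].max()),2) if len(q) else -1 for y0 in np.arange(.35,-.5,-.05) for q in [a[(abs(a[:,0]-x0)<.025)&(abs(a[:,1]-y0)<.025)]]])
t=cloud("top",I["top"]["d"]);print("knob z",np.median(t[284:292,337:345,2]), t[300,341],t[275,313],t[195,405],t[307,427])
E
```

```text
top green [0.4614 0.1609 0.0445 0.4613 0.161  0.045 ]
top blue [0.6452 0.1036 0.045  0.6452 0.1038 0.0453]
top yellow [ 0.6301 -0.2207  0.0467  0.6301 -0.2206  0.0471]
top red [ 0.4017 -0.2526  0.0459  0.4017 -0.2526  0.0462]
side green [0.4603 0.1588 0.0453 0.46   0.1587 0.0457]
side blue [0.6439 0.1011 0.0457 0.6437 0.101  0.0464]
side yellow [ 0.6294 -0.2254  0.0469  0.6283 -0.226   0.0484]
side red [ 0.3993 -0.2558  0.0475  0.4009 -0.2548  0.0494]
knob [ 0.4366 -0.0734  0.0078  0.4356 -0.0742  0.009 ]
side knob 368 377 200 204 [ 0.43776731 -0.09045319  0.195     ]
blue [323 262  12  13  78] [328.76923077 267.70512821] [ 0.47183379 -0.05712688  0.162     ] 0.03881023918892763 0.4326738690380945
yellow [348 266  11  11  65] [353.21538462 270.76923077] [ 0.46782756 -0.10143987  0.134     ] 0.04196897956442173 -0.7316650694914443
red [312 288  12  10  91] [317.1978022  293.01098901] [ 0.43068964 -0.03603864  0.106     ] 0.03782596494428079 1.7276907212485997
0.3 [0.02, 0.02, 0.02, 0.02, 0.02, 0.02, 0.02, 0.02, 0.02, 0.02, 0.02, 0.01, 0.01, 0.01, 0.01, 0.01, 0.01]
0.35 [0.02, 0.02, 0.
[... 738 characters left out ...]
, 0.37, 0.29, 0.01, 0.01, 0.01, 0.01, 0.01, 0.03, 0.01, 0.01, 0.01, 0.48, 0.48, 0.48, 0.22, 0.42]
0.75 [0.52, 0.38, 0.36, 0.01, 0.01, 0.01, 0.01, 0.01, 0.03, 0.01, 0.05, 0.07, 0.48, 0.45, 0.48, 0.38, 0.42]
0.8 [0.52, 0.46, 0.38, 0.01, 0.01, 0.03, 0.03, 0.02, 0.04, 0.03, 0.07, 0.12, 0.48, 0.48, 0.48, 0.38, 0.42]
0.85 [0.41, 0.43, 0.38, 0.01, 0.01, 0.02, 0.11, 0.11, 0.04, 0.04, 0.03, 0.03, 0.37, 0.5, 0.49, 0.49, 0.48]
0.9 [-1, 0.31, 0.34, 0.02, 0.04, 0.02, 0.11, 0.11, 0.04, 0.04, 0.01, 0.01, 0.37, 0.5, 0.37, -1, 0.48]
knob z 0.20286235786404672 [ 0.41477977 -0.07623409  0.17912355] [ 0.4671775  -0.02878577  0.06173465] [ 0.63184029 -0.22080268  0.00457078] [ 0.40263841 -0.25480131  0.00528386]
```

```bash
python3 - <<'E'
from h import *
I={c:np.load(f"{c}0.npz") for c in("side","top")}
C={c:cloud(c,I[c]["d"]) for c in I}
t=C["top"]; nb=(np.hypot(t[...,0]-.435,t[...,1]+.073)<.06)
for lo,hi in((.170,.19),(.19,.21)):
    m=nb&(t[...,2]>lo)&(t[...,2]<hi); 
    if lo<.18: m|=nb&(t[...,2]>.17)
    z=.1805 if lo<.18 else .203
    print("lid",lo,m.sum(),circ("top",m,z),np.median(t[m],0))
# lateral band fits from side cloud: cylinder walls
s=C["side"]; nb=(np.hypot(s[...,0]-.435,s[...,1]+.073)<.05)
for lo,hi in((.165,.175),(.136,.147),(.108,.119)):
    P=s[nb&(s[...,2]>lo)&(s[...,2]<hi)][:,:2]
    from scipy.optimize import least_squares
    r=least_squares(lambda c:np.hypot(*(P-c).T)-.030,[.435,-.073],loss="soft_l1",f_scale=.002).x;print("side frame",lo,len(P),r)
# plate
m=(abs(t[...,2]-.062)<.004)&(abs(t[...,0]-.435)<.1)&(abs(t[...,1]+.073)<.1)
u=np.argwhere(m)[:,::-1].astype(np.float32); bx=cv2.minAreaRect(u);print("plate",bx,ray("top",bx[0],.062))
for c in C:
  a=C[c][I[c]["d"]>0]
  for x0 in np.arange(.62,.8,.02):
    print(c,round(x0,2),[(round(float(q[:,2].max()),2),round(float(q[q[:,2]>.03,2].min(initial=9)),2)) if len(q) else 0 for y0 in np.arange(-.16,-.38,-.02) for q in [a[(abs(a[:,0]-x0)<.01)&(abs(a[:,1]-y0)<.01)]]])
E
python3 - <<'E'
import cv2
a=cv2.imread("pics/top0.png")[220:350,270:400];b=cv2.imread("pics/side0.png")[170:300,310:440]
cv2.imwrite("pics/c0.png",cv2.resize(cv2.hconcat([a,b]),None,fx=3,fy=3,interpolation=2))
E
```

```text
lid 0.17 1031 [ 0.4346 -0.074   0.0307  0.4344 -0.0742  0.031 ] [ 0.43390645 -0.07394127  0.18008959]
lid 0.19 136 [ 0.4343 -0.0738  0.0106  0.4343 -0.0739  0.0108] [ 0.43402645 -0.07401826  0.20267341]
side frame 0.165 168 [ 0.43398761 -0.07788458]
side frame 0.136 169 [ 0.43355239 -0.07768703]
side frame 0.108 190 [ 0.43364252 -0.07733623]
plate ((336.9769592285156, 291.8153991699219), (60.65298080444336, 60.777015686035156), 82.87498474121094) [ 0.43408871 -0.07387273  0.062     ]
side 0.62 [(0.01, 9.0), (0.01, 9.0), (0.01, 9.0), (0.01, 9.0), (0.01, 9.0), (0.01, 9.0), (0.01, 9.0), (0.01, 9.0), (0.01, 9.0), (0.01, 9.0), (0.01, 9.0)]
side 0.64 [(0.01, 9.0), (0.01, 9.0), (0.01, 9.0), (0.01, 9.0), (0.01, 9.0), (0.01, 9.0), (0.01, 9.0), (0.01, 9.0), (0.01, 9.0), (0.01, 9.0), (0.01, 9.0)]
side 0.66 [(0.01, 9.0), (0.01, 9.0), (0.01, 9.0), (0.01, 9.0), (0.01, 9.0), (0.01, 9.0), (0.01, 9.0), (0.01, 9.0), (0.01, 9.0), (0.01, 9.0), (0.01, 9.0)]
side 0.68 [(0.01, 9.0), (0.01, 9.0), (0.01, 9.0), (0.01, 9.0), (0.01, 9.0), (0.47, 0.47), (0.47, 0.46), (0.02, 9.0), (0.02, 9.0), (0.1, 0.1), (0.12, 
[... 1844 characters left out ...]
5, 0.2), (0.45, 0.06), (0.44, 0.08), (0.47, 0.18)]
top 0.74 [(0.02, 9.0), (0.03, 9.0), (0.03, 9.0), (0.47, 0.42), (0.47, 0.43), (0.45, 0.44), (0.45, 0.44), (0.45, 0.1), (0.45, 0.07), (0.45, 0.07), (0.47, 0.21)]
top 0.76 [(0.05, 0.03), (0.06, 0.03), (0.05, 0.03), (0.47, 0.03), (0.47, 0.42), (0.45, 0.44), (0.45, 0.44), (0.45, 0.1), (0.45, 0.12), (0.45, 0.21), (0.47, 0.21)]
top 0.78 [(0.06, 0.03), (0.12, 0.04), (0.12, 0.04), (0.47, 0.03), (0.47, 0.44), (0.45, 0.44), (0.45, 0.44), (0.45, 0.11), (0.45, 0.44), (0.45, 0.44), (0.47, 0.44)]
top 0.8 [(0.06, 0.03), (0.12, 0.05), (0.12, 0.04), (0.47, 0.03), (0.45, 0.44), (0.45, 0.44), (0.45, 0.44), (0.45, 0.11), (0.45, 0.44), (0.44, 0.44), (0.46, 0.43)]
```

View pics/c0.png

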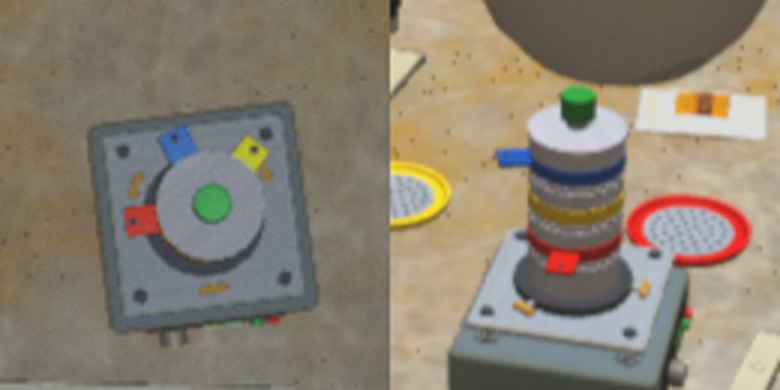

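The crop shows the nest upright. The tabs point blue to the upper left, yellow to the upper right and red to the left, all clear of each other. The hopper overhangs x>0.68, y<-0.22 above z≈0.38, so I'll stay low at the yellow dish.

>>> {"name": "jog_arm", "arguments": {
  "rows": [
    {"slide": [0.394, -0.353, -0.036], "spin": 0, "gripper": 0.06},
    {"slide": [0.394, -0.353, -0.036], "spin": 0, "gripper": 0.06},
    {"slide": [0.394, -0.353, -0.036], "spin": 0, "gripper": 0.06},
    {"slide": [0.394, -0.353, -0.036], "spin": 0, "gripper": 0.06},
    {"slide": [0.394, -0.353, -0.036], "spin": 0, "gripper": 0.06},
    {"slide": [0.394, -0.353, -0.036], "spin": 0, "gripper": 0.06},
    {"slide": [0.394, -0.353, -0.036], "spin": 0, "gripper": 0.06},
    {"slide": [0.394, -0.353, -0.036], "spin": 0, "gripper": 0.06}
  ]
}}

```text
time_s: 1.8
ee_pos: [0.3664, -0.185, 0.4323]
eef_rot: [3.141, -0.001, 0.29]
force: [0.8, -1.0, 0.0]
grip_width: 0.0598
grip_force: 0.0
```

```bash
cat >go.py <<'E'
import sys
from h import *
from scipy.spatial.transform import Rotation as Ro
o=telemetry.get_obs(); p=o["ee_pos"]; R=Ro.from_euler("xyz",o["eef_rot"]).as_matrix(); yaw=o["eef_rot"][2]
print("t",round(o["time_s"],2),"p",p.round(4),"rpy",o["eef_rot"].round(3),"F",o["force"].round(1),"w",round(o["grip_width"],4),"gf",round(o["grip_force"],1),"q",o["qpos"].round(2))
for a in sys.argv[1:]:
    x,y,z,w=map(float,a.split(",")); print(a,"slide",(R.T@(np.array([x,y,z])-p)).round(4),"spin",round((yaw-w+np.pi/2)%np.pi-np.pi/2,4))
E
python3 go.py .434,-.0757,.44,.29
```

```text
t 1.8 p [ 0.3664 -0.185   0.4323] rpy [ 3.141e+00 -1.000e-03  2.900e-01] F [ 0.8 -1.   0. ] w 0.0598 gf 0.0 q [-0.56 -0.04  1.84  0.    1.34  0.72]
.434,-.0757,.44,.29 slide [ 0.096  -0.0854 -0.0077] spin -0.0005
```

>>> {"name": "jog_arm", "arguments": {
  "rows": [
    {"slide": [0.096, -0.085, -0.008], "spin": 0, "gripper": 0.05},
    {"slide": [0.096, -0.085, -0.008], "spin": 0, "gripper": 0.05},
    {"slide": [0.096, -0.085, -0.008], "spin": 0, "gripper": 0.05},
    {"slide": [0.096, -0.085, -0.008], "spin": 0, "gripper": 0.05},
    {"slide": [0.096, -0.085, -0.008], "spin": 0, "gripper": 0.05}
  ]
}}

```text
time_s: 2.3
ee_pos: [0.4336, -0.0779, 0.4397]
eef_rot: [3.142, 0.0, 0.291]
force: [-0.5, -1.0, 0.6]
grip_width: 0.0499
grip_force: 0.0
```

```bash
python3 go.py .434,-.0757,.3825,.29
python3 - <<'E'
from h import *
for c in("side","top"):
    p,d=cams.camera(c);np.savez(f"{c}1.npz",p=p,d=d)
    u,v=(372,225) if c=="side" else (340,285)
    a=p[max(0,v-150):v+70,u-110:u+110]; globals()[c]=a
a=cv2.hconcat([side[:220],top[:220]]);cv2.imwrite("pics/c1.png",cv2.resize(a,None,fx=1.8,fy=1.8)[...,::-1])
E
```

```text
t 2.3 p [ 0.4336 -0.0779  0.4397] rpy [3.142 0.    0.291] F [-0.5 -1.   0.6] w 0.0499 gf 0.0 q [-0.26  0.02  1.76 -0.    1.36  1.02]
.434,-.0757,.3825,.29 slide [ 0.0011 -0.002   0.0572] spin 0.0011
```

View pics/c1.png

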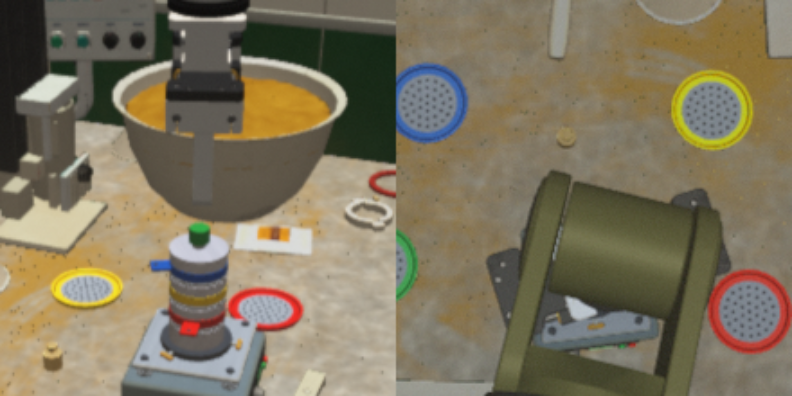

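The side view shows the near fingertip just above the knob, with clear space around it. I'll use the finger's known geometry to check the side camera's bias.

```bash
python3 - <<'E'
from h import *
o=telemetry.get_obs();p=o["ee_pos"];w=o["eef_rot"][2]
d=np.load("side1.npz")["d"];C=cloud("side",d);
ex=np.array([np.cos(w),np.sin(w),0]);n=np.array([-np.sin(w),np.cos(w),0])
q=C-p; a=q@ex;b=q@n;z=q[...,2]
m=(d>0)&(abs(a)<.03)&(abs(b-.037)<.02)&(z<-.12)&(z>-.21)
for lo in np.arange(-.2,-.12,.01):
    k=m&(z>=lo)&(z<lo+.01)
    if k.any(): print(round(lo,3),k.sum(),"lat",np.percentile(a[k],[2,50,98]).round(4),a[k].mean().round(4),"n",np.percentile(b[k],[5,50,95]).round(4))
print("tip z",z[m].min())
E
```

```text
-0.2 22 lat [-0.0101 -0.0014  0.0074] -0.0014 n [0.0267 0.0303 0.0333]
-0.19 52 lat [-0.0099 -0.0012  0.0075] -0.001 n [0.0336 0.0357 0.0385]
-0.18 55 lat [-0.0096 -0.0009  0.0077] -0.0008 n [0.0338 0.0358 0.038 ]
-0.17 54 lat [-0.0093 -0.0007  0.0079] -0.0009 n [0.0335 0.0363 0.0379]
-0.16 65 lat [-0.009  -0.0004  0.0082] -0.0003 n [0.034  0.0362 0.039 ]
-0.15 63 lat [-0.0104 -0.0017  0.0084] -0.0013 n [0.0334 0.036  0.0392]
-0.14 60 lat [-0.01    0.0001  0.0082] -0.0007 n [0.034  0.0362 0.039 ]
-0.13 60 lat [-0.0097 -0.0013  0.0072] -0.0015 n [0.0344 0.0365 0.0395]
tip z -0.19638462905083165
```

>>> {"name": "jog_arm", "arguments": {
  "rows": [
    {"slide": [0.001, 0, 0.02], "spin": 0, "gripper": 0.05},
    {"slide": [0.001, 0, 0.038], "spin": 0, "gripper": 0.05},
    {"slide": [0.001, 0, 0.038], "spin": 0, "gripper": 0.05}
  ]
}}

```text
time_s: 2.7
ee_pos: [0.4339, -0.0787, 0.4001]
eef_rot: [-3.14, 0.003, 0.288]
force: [0.0, 0.1, 0.3]
grip_width: 0.0503
grip_force: 0.0
```

```bash
python3 go.py .4344,-.0755,.3825,.29
```

```text
t 2.7 p [ 0.4339 -0.0787  0.4001] rpy [-3.14e+00  3.00e-03  2.88e-01] F [0.  0.1 0.3] w 0.0503 gf 0.0 q [-0.26  0.06  1.82 -0.    1.27  1.02]
.4344,-.0755,.3825,.29 slide [ 0.0014 -0.0029  0.0176] spin -0.002
```

>>> {"name": "jog_arm", "arguments": {
  "rows": [
    {"slide": [0.0015, -0.003, 0.009], "spin": 0, "gripper": 0.05},
    {"slide": [0.0015, -0.003, 0.0175], "spin": 0, "gripper": 0.05},
    {"slide": [0.0015, -0.003, 0.0175], "spin": 0, "gripper": 0.05},
    {"slide": [0.0015, -0.003, 0.0175], "spin": 0, "gripper": 0.05}
  ]
}}

```text
time_s: 3.1
ee_pos: [0.4352, -0.0745, 0.3845]
eef_rot: [3.142, -0.0, 0.29]
force: [-0.0, 0.2, 0.5]
grip_width: 0.0496
grip_force: 0.0
```

```bash
python3 go.py .4344,-.0755,.3825,.29; sleep 0; python3 go.py
```

```text
t 3.1 p [ 0.4352 -0.0745  0.3845] rpy [ 3.142 -0.     0.29 ] F [-0.   0.2  0.5] w 0.0496 gf 0.0 q [-0.25  0.08  1.84 -0.    1.23  1.03]
.4344,-.0755,.3825,.29 slide [-0.001   0.0007  0.002 ] spin -0.0002
t 3.1 p [ 0.4352 -0.0745  0.3845] rpy [ 3.142 -0.     0.29 ] F [-0.   0.2  0.5] w 0.0496 gf 0.0 q [-0.25  0.08  1.84 -0.    1.23  1.03]
```

>>> {"name": "jog_arm", "arguments": {
  "rows": [
    {"slide": [-0.0005, 0, 0.001], "spin": 0, "gripper": 0.035},
    {"slide": [-0.0005, 0, 0.001], "spin": 0, "gripper": 0.024},
    {"slide": [-0.0005, 0, 0.001], "spin": 0, "gripper": 0.01},
    {"slide": [-0.0005, 0, 0.001], "spin": 0, "gripper": 0.01},
    {"slide": [-0.0005, 0, 0.001], "spin": 0, "gripper": 0.01},
    {"slide": [-0.0005, 0, 0.001], "spin": 0, "gripper": 0.01}
  ],
  "squeeze": 15
}}

```text
time_s: 3.7
ee_pos: [0.4347, -0.0746, 0.3834]
eef_rot: [3.142, -0.0, 0.29]
force: [0.2, -0.3, 1.4]
grip_width: 0.0214
grip_force: 15.0
```

```bash
python3 go.py .4612,.1606,.25,.29
```

```text
t 3.7 p [ 0.4347 -0.0746  0.3834] rpy [ 3.142 -0.     0.29 ] F [ 0.2 -0.3  1.4] w 0.0214 gf 15.0 q [-0.25  0.08  1.84  0.    1.23  1.03]
.4612,.1606,.25,.29 slide [ 0.0926 -0.2178  0.1334] spin -0.0002
```

>>> {"name": "jog_arm", "arguments": {
  "rows": [
    {"slide": [0, 0, -0.012], "spin": 0, "gripper": 0.01},
    {"slide": [0, 0, -0.035], "spin": 0, "gripper": 0.01},
    {"slide": [0, 0, -0.045], "spin": 0, "gripper": 0.01},
    {"slide": [0.015, -0.035, -0.045], "spin": 0, "gripper": 0.01},
    {"slide": [0.035, -0.08, -0.035], "spin": 0, "gripper": 0.01},
    {"slide": [0.053, -0.125, -0.02], "spin": 0, "gripper": 0.01},
    {"slide": [0.072, -0.17, 0.01], "spin": 0, "gripper": 0.01},
    {"slide": [0.0885, -0.208, 0.04], "spin": 0, "gripper": 0.01}
  ]
}}

```text
time_s: 4.5
ee_pos: [0.4589, 0.1444, 0.3487]
eef_rot: [3.141, -0.002, 0.29]
force: [0.9, -0.9, -0.8]
grip_width: 0.0213
grip_force: 15.0
```

```bash
python3 go.py .4612,.1606,.2165,.29
```

```text
t 4.5 p [0.4589 0.1444 0.3487] rpy [ 3.141e+00 -2.000e-03  2.900e-01] F [ 0.9 -0.9 -0.8] w 0.0213 gf 15.0 q [0.23 0.2  1.78 0.   1.16 1.51]
.4612,.1606,.2165,.29 slide [ 0.0065 -0.0149  0.1322] spin 0.0002
```

>>> {"name": "jog_arm", "arguments": {
  "rows": [
    {"slide": [0.004, -0.01, 0.04], "spin": 0, "gripper": 0.01},
    {"slide": [0.004, -0.01, 0.085], "spin": 0, "gripper": 0.01},
    {"slide": [0.004, -0.01, 0.115], "spin": 0, "gripper": 0.01},
    {"slide": [0.004, -0.01, 0.115], "spin": 0, "gripper": 0.01},
    {"slide": [0.004, -0.01, 0.115], "spin": 0, "gripper": 0.01}
  ]
}}

```text
time_s: 5.0
ee_pos: [0.4605, 0.1532, 0.2347]
eef_rot: [-3.142, -0.0, 0.29]
force: [0.1, -0.5, -0.8]
grip_width: 0.0213
grip_force: 15.0
```

```bash
python3 go.py .4612,.1606,.2165,.29
```

```text
t 5.0 p [0.4605 0.1532 0.2347] rpy [-3.142 -0.     0.29 ] F [ 0.1 -0.5 -0.8] w 0.0213 gf 15.0 q [0.25 0.38 1.86 0.   0.9  1.53]
.4612,.1606,.2165,.29 slide [ 0.0028 -0.0069  0.0182] spin -0.0003
```

>>> {"name": "jog_arm", "arguments": {
  "rows": [
    {"slide": [0.003, -0.007, 0.005], "spin": 0, "gripper": 0.01},
    {"slide": [0.003, -0.007, 0.01], "spin": 0, "gripper": 0.01},
    {"slide": [0.003, -0.007, 0.014], "spin": 0, "gripper": 0.01},
    {"slide": [0.003, -0.007, 0.014], "spin": 0, "gripper": 0.01}
  ]
}}

```text
time_s: 5.4
ee_pos: [0.4609, 0.1607, 0.2196]
eef_rot: [-3.142, 0.0, 0.29]
force: [-0.6, 0.2, -0.9]
grip_width: 0.0215
grip_force: 15.0
```

```bash
python3 go.py .4612,.1606,.2165,.29
```

```text
t 5.4 p [0.4609 0.1607 0.2196] rpy [-3.142  0.     0.29 ] F [-0.6  0.2 -0.9] w 0.0215 gf 15.0 q [0.26 0.41 1.86 0.   0.87 1.54]
.4612,.1606,.2165,.29 slide [0.0003 0.0002 0.0031] spin -0.0001
```

>>> {"name": "jog_arm", "arguments": {
  "rows": [
    {"slide": [0, 0, 0.0015], "spin": 0, "gripper": 0.01},
    {"slide": [0, 0, 0.003], "spin": 0, "gripper": 0.01},
    {"slide": [0, 0, 0.003], "spin": 0, "gripper": 0.01},
    {"slide": [0, 0, 0.003], "spin": 0, "gripper": 0.01}
  ]
}}

```text
time_s: 5.8
ee_pos: [0.461, 0.1607, 0.2168]
eef_rot: [-3.142, -0.0, 0.29]
force: [-0.4, 0.0, -1.0]
grip_width: 0.0214
grip_force: 15.0
```

>>> {"name": "jog_arm", "arguments": {
  "rows": [
    {"slide": [0, 0, 0.0007], "spin": 0, "gripper": 0.01},
    {"slide": [0, 0, 0.0015], "spin": 0, "gripper": 0.01},
    {"slide": [0, 0, 0.0015], "spin": 0, "gripper": 0.01}
  ]
}}

```text
time_s: 6.1
ee_pos: [0.4612, 0.1607, 0.2163]
eef_rot: [3.142, -0.001, 0.29]
force: [-4.6, -1.3, 14.0]
grip_width: 0.0213
grip_force: 15.0
```

>>> {"name": "jog_arm", "arguments": {
  "rows": [
    {"slide": [0, 0, -0.0005], "spin": 0, "gripper": 0.024},
    {"slide": [0, 0, -0.0005], "spin": 0, "gripper": 0.04},
    {"slide": [0, 0, -0.0005], "spin": 0, "gripper": 0.05},
    {"slide": [0, 0, -0.0005], "spin": 0, "gripper": 0.05},
    {"slide": [0, 0, -0.04], "spin": 0, "gripper": 0.05},
    {"slide": [0, 0, -0.09], "spin": 0, "gripper": 0.05},
    {"slide": [0, 0, -0.14], "spin": 0, "gripper": 0.09},
    {"slide": [0, 0, -0.17], "spin": 0, "gripper": 0.09}
  ]
}}

```text
time_s: 6.9
ee_pos: [0.4608, 0.1607, 0.389]
eef_rot: [3.142, -0.004, 0.29]
force: [-0.8, -0.3, -1.0]
grip_width: 0.0628
grip_force: 0.0
```

```bash
python3 go.py .4344,-.075,.385,.428
```

```text
t 6.9 p [0.4608 0.1607 0.389 ] rpy [ 3.142 -0.004  0.29 ] F [-0.8 -0.3 -1. ] w 0.0628 gf 0.0 q [0.26 0.18 1.71 0.   1.25 1.54]
.4344,-.075,.385,.428 slide [-0.0927  0.2183  0.0036] spin -0.1381
```

>>> {"name": "jog_arm", "arguments": {
  "rows": [
    {"slide": [-0.0927, 0.218, 0], "spin": -0.138, "gripper": 0.09},
    {"slide": [-0.0927, 0.218, 0], "spin": -0.138, "gripper": 0.09},
    {"slide": [-0.0927, 0.218, 0], "spin": -0.138, "gripper": 0.09},
    {"slide": [-0.0927, 0.218, 0], "spin": -0.138, "gripper": 0.09},
    {"slide": [-0.0927, 0.218, 0], "spin": -0.138, "gripper": 0.09},
    {"slide": [-0.0927, 0.218, 0], "spin": -0.138, "gripper": 0.09},
    {"slide": [-0.0927, 0.218, 0], "spin": -0.138, "gripper": 0.09},
    {"slide": [-0.0927, 0.218, 0], "spin": -0.138, "gripper": 0.09}
  ]
}}

```text
time_s: 7.7
ee_pos: [0.4346, -0.0739, 0.3852]
eef_rot: [-3.141, 0.0, 0.429]
force: [0.2, -0.1, -0.6]
grip_width: 0.0896
grip_force: 0.0
```

```bash
python3 go.py .4344,-.075,.3495,.428
python3 - <<'E'
from h import *
for c in("side","top"):
    p,d=cams.camera(c);np.savez(f"{c}2.npz",p=p,d=d)
    for r in finder.find_in("lid",c)[:1]: print(c,r)
    if c=="side": a=p[150:430,230:510]
    else: b=p[160:440,170:450]
cv2.imwrite("pics/c2.png",cv2.resize(cv2.hconcat([a,b]),None,fx=1.4,fy=1.4)[...,::-1])
E
```

```text
t 7.7 p [ 0.4346 -0.0739  0.3852] rpy [-3.141  0.     0.429] F [ 0.2 -0.1 -0.6] w 0.0896 gf 0.0 q [-0.25  0.07  1.84  0.    1.23  0.89]
.4344,-.075,.3495,.428 slide [-0.0006  0.0009  0.0357] spin 0.0005
side {'point': [0.4566, 0.1655, 0.018], 'confidence': 0.9}
top {'point': [0.4588, 0.1572, 0.0124], 'confidence': 0.73}
```

View pics/c2.png

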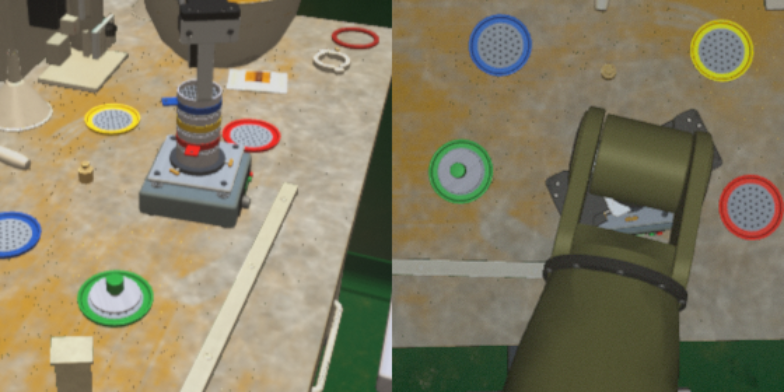

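The lid stands centred and upright in the green dish, at (116,295) on the left and (460,170) on the right. The near finger is in front of the blue sieve, clear of the blue tab at (170,101).

>>> {"name": "jog_arm", "arguments": {
  "rows": [
    {"slide": [0, 0.001, 0.02], "spin": 0, "gripper": 0.09},
    {"slide": [0, 0.001, 0.036], "spin": 0, "gripper": 0.09},
    {"slide": [0, 0.001, 0.036], "spin": 0, "gripper": 0.08},
    {"slide": [0, 0.001, 0.036], "spin": 0, "gripper": 0.07}
  ]
}}

```text
time_s: 8.3
ee_pos: [0.435, -0.0753, 0.3497]
eef_rot: [-3.141, 0.0, 0.428]
force: [0.3, -0.5, 1.2]
grip_width: 0.0774
grip_force: 0.0
```

```bash
python3 go.py .4344,-.075,.3495,.428
```

```text
t 8.3 p [ 0.435  -0.0753  0.3497] rpy [-3.141  0.     0.428] F [ 0.3 -0.5  1.2] w 0.0774 gf 0.0 q [-0.25  0.12  1.88  0.    1.15  0.89]
.4344,-.075,.3495,.428 slide [-0.0005 -0.0005  0.0002] spin 0.0004
```

>>> {"name": "jog_arm", "arguments": {
  "rows": [
    {"slide": [0, 0, 0], "spin": 0, "gripper": 0.066},
    {"slide": [0, 0, 0], "spin": 0, "gripper": 0.062},
    {"slide": [0, 0, 0], "spin": 0, "gripper": 0.05},
    {"slide": [0, 0, 0], "spin": 0, "gripper": 0.05},
    {"slide": [0, 0, 0], "spin": 0, "gripper": 0.05}
  ],
  "squeeze": 15
}}

```text
time_s: 8.8
ee_pos: [0.4349, -0.0756, 0.3498]
eef_rot: [3.141, -0.001, 0.428]
force: [-1.0, 0.7, 7.6]
grip_width: 0.0609
grip_force: 15.0
```

```bash
python3 go.py .645,.1032,.30,.428
```

```text
t 8.8 p [ 0.4349 -0.0756  0.3498] rpy [ 3.141e+00 -1.000e-03  4.280e-01] F [-1.   0.7  7.6] w 0.0609 gf 15.0 q [-0.26  0.12  1.88  0.    1.15  0.89]
.645,.1032,.30,.428 slide [ 0.2653 -0.0756  0.05  ] spin -0.0003
```

>>> {"name": "jog_arm", "arguments": {
  "rows": [
    {"slide": [0, 0, -0.003], "spin": 0, "gripper": 0.05},
    {"slide": [0, 0, -0.008], "spin": 0, "gripper": 0.05},
    {"slide": [0, 0, -0.015], "spin": 0, "gripper": 0.05},
    {"slide": [0, 0, -0.03], "spin": 0, "gripper": 0.05},
    {"slide": [0, 0, -0.04], "spin": 0, "gripper": 0.05},
    {"slide": [0, 0, -0.04], "spin": 0, "gripper": 0.05}
  ]
}}

```text
time_s: 9.4
ee_pos: [0.435, -0.0756, 0.3906]
eef_rot: [3.14, -0.002, 0.428]
force: [-0.2, 0.4, -2.1]
grip_width: 0.0605
grip_force: 15.0
```

```bash
python3 go.py .645,.1032,.30,.428
python3 - <<'E'
from h import *
p,d=cams.camera("side");cv2.imwrite("pics/c3.png",cv2.resize(p[150:310,280:460],None,fx=2.5,fy=2.5)[...,::-1])
E
```

```text
t 9.4 p [ 0.435  -0.0756  0.3906] rpy [ 3.14e+00 -2.00e-03  4.28e-01] F [-0.2  0.4 -2.1] w 0.0605 gf 15.0 q [-0.26  0.07  1.83  0.    1.24  0.89]
.645,.1032,.30,.428 slide [ 0.2651 -0.0757  0.091 ] spin -0.0002
```

View pics/c3.png

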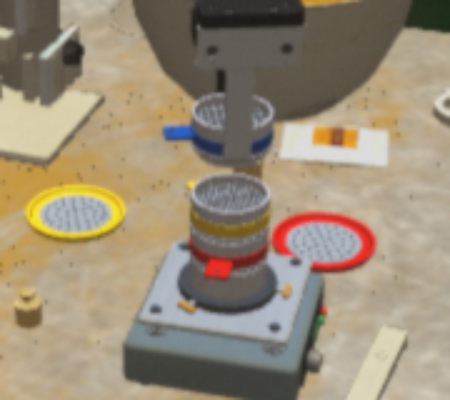

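The blue sieve (232,130) hangs level, well above the yellow one (230,195), and nothing else came up with it.

>>> {"name": "jog_arm", "arguments": {
  "rows": [
    {"slide": [0.045, -0.013, -0.01], "spin": 0, "gripper": 0.05},
    {"slide": [0.092, -0.026, 0], "spin": 0, "gripper": 0.05},
    {"slide": [0.138, -0.039, 0.01], "spin": 0, "gripper": 0.05},
    {"slide": [0.184, -0.052, 0.025], "spin": 0, "gripper": 0.05},
    {"slide": [0.228, -0.065, 0.04], "spin": 0, "gripper": 0.05},
    {"slide": [0.265, -0.0755, 0.065], "spin": 0, "gripper": 0.05},
    {"slide": [0.265, -0.0755, 0.09], "spin": 0, "gripper": 0.05},
    {"slide": [0.265, -0.0755, 0.12], "spin": 0, "gripper": 0.05}
  ]
}}

```text
time_s: 10.25
ee_pos: [0.6449, 0.1039, 0.267]
eef_rot: [-3.141, 0.001, 0.429]
force: [0.7, 0.1, -1.2]
grip_width: 0.0606
grip_force: 15.0
```

```bash
python3 go.py .645,.1032,.2118,.428
```

```text
t 10.25 p [0.6449 0.1039 0.267 ] rpy [-3.141e+00  1.000e-03  4.290e-01] F [ 0.7  0.1 -1.2] w 0.0606 gf 15.0 q [ 0.1   0.66  1.33 -0.    1.16  1.25]
.645,.1032,.2118,.428 slide [-0.0002  0.0007  0.0552] spin 0.0011
```

>>> {"name": "jog_arm", "arguments": {
  "rows": [
    {"slide": [0, 0.0005, 0.025], "spin": 0, "gripper": 0.05},
    {"slide": [0, 0.0005, 0.043], "spin": 0, "gripper": 0.05},
    {"slide": [0, 0.0005, 0.051], "spin": 0, "gripper": 0.05},
    {"slide": [0, 0.0005, 0.051], "spin": 0, "gripper": 0.05},
    {"slide": [0, 0.0005, 0.052], "spin": 0, "gripper": 0.05},
    {"slide": [0, 0.0005, 0.053], "spin": 0, "gripper": 0.05},
    {"slide": [0, 0.0005, 0.053], "spin": 0, "gripper": 0.05}
  ]
}}

```text
time_s: 10.95
ee_pos: [0.645, 0.1026, 0.217]
eef_rot: [3.141, -0.001, 0.428]
force: [0.4, 0.1, -1.1]
grip_width: 0.0607
grip_force: 15.0
```

>>> {"name": "jog_arm", "arguments": {
  "rows": [
    {"slide": [0, 0, 0.0015], "spin": 0, "gripper": 0.05},
    {"slide": [0, 0, 0.003], "spin": 0, "gripper": 0.05},
    {"slide": [0, 0, 0.004], "spin": 0, "gripper": 0.05},
    {"slide": [0, 0, 0.004], "spin": 0, "gripper": 0.05}
  ]
}}

```text
time_s: 11.35
ee_pos: [0.6448, 0.1026, 0.2121]
eef_rot: [-3.142, 0.0, 0.428]
force: [-1.1, 0.5, -1.3]
grip_width: 0.0607
grip_force: 15.0
```

>>> {"name": "jog_arm", "arguments": {
  "rows": [
    {"slide": [0, 0, 0.0007], "spin": 0, "gripper": 0.05},
    {"slide": [0, 0, 0.0015], "spin": 0, "gripper": 0.05},
    {"slide": [0, 0, 0.0015], "spin": 0, "gripper": 0.05}
  ]
}}

```text
time_s: 11.65
ee_pos: [0.6449, 0.1026, 0.2119]
eef_rot: [3.141, -0.0, 0.428]
force: [-6.1, -0.1, 11.4]
grip_width: 0.0608
grip_force: 15.0
```

>>> {"name": "jog_arm", "arguments": {
  "rows": [
    {"slide": [0, 0, -0.0005], "spin": 0, "gripper": 0.066},
    {"slide": [0, 0, -0.0005], "spin": 0, "gripper": 0.08},
    {"slide": [0, 0, -0.0005], "spin": 0, "gripper": 0.09},
    {"slide": [0, 0, -0.0005], "spin": 0, "gripper": 0.09},
    {"slide": [0, 0, -0.03], "spin": 0, "gripper": 0.09},
    {"slide": [0, 0, -0.075], "spin": 0, "gripper": 0.09},
    {"slide": [0, 0, -0.12], "spin": 0, "gripper": 0.09},
    {"slide": [0, 0, -0.155], "spin": 0, "gripper": 0.09}
  ]
}}

```text
time_s: 12.45
ee_pos: [0.6447, 0.1026, 0.3686]
eef_rot: [3.141, -0.002, 0.428]
force: [-0.6, -0.6, 0.2]
grip_width: 0.09
grip_force: 0.0
```

```bash
python3 go.py .4347,-.0755,.365,-.683; python3 - <<'E'
from h import *
for c in("side","top"):
    p,d=cams.camera(c);np.savez(f"{c}3.npz",p=p,d=d)
    for n in("blue_sieve","yellow_sieve"):
        print(c,n,[(np.round(r["point"],3),round(r["confidence"],2)) for r in finder.find_in(n,c)[:1]])
p=np.load("side3.npz")["p"];cv2.imwrite("pics/c4.png",cv2.resize(p[150:410,170:470],None,fx=2,fy=2)[...,::-1])
E
```

```text
t 12.45 p [0.6447 0.1026 0.3686] rpy [ 3.141e+00 -2.000e-03  4.280e-01] F [-0.6 -0.6  0.2] w 0.09 gf 0.0 q [0.1  0.56 1.24 0.   1.34 1.24]
.4347,-.0755,.365,-.683 slide [-0.265   0.0749  0.0032] spin 1.1108
side blue_sieve [(array([0.645, 0.109, 0.03 ]), 0.72)]
side yellow_sieve [(array([ 0.431, -0.064,  0.143]), 0.81)]
top blue_sieve [(array([ 0.434, -0.077,  0.143]), 0.63)]
top yellow_sieve [(array([ 0.434, -0.076,  0.14 ]), 0.96)]
```

View pics/c4.png

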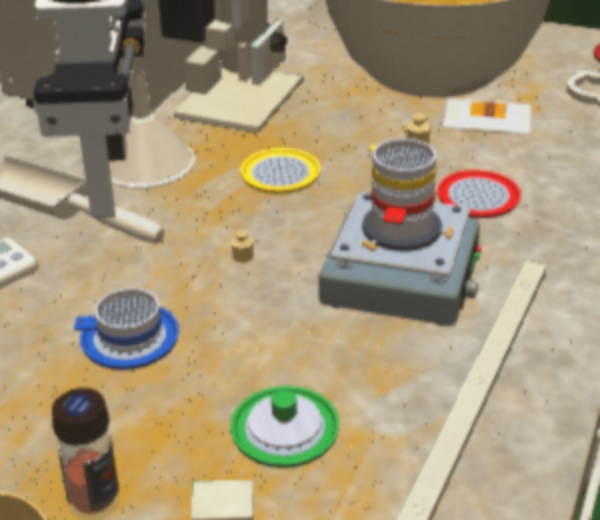

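The blue sieve sits centred in its dish (128,330) and the lid is still in place (285,425). The yellow and red sieves are still nested at (403,190).

>>> {"name": "jog_arm", "arguments": {
  "rows": [
    {"slide": [-0.265, 0.075, 0.003], "spin": 1.11, "gripper": 0.09},
    {"slide": [-0.265, 0.075, 0.003], "spin": 1.11, "gripper": 0.09},
    {"slide": [-0.265, 0.075, 0.003], "spin": 1.11, "gripper": 0.09},
    {"slide": [-0.265, 0.075, 0.003], "spin": 1.11, "gripper": 0.09},
    {"slide": [-0.265, 0.075, 0.003], "spin": 1.11, "gripper": 0.09},
    {"slide": [-0.265, 0.075, 0.003], "spin": 1.11, "gripper": 0.09},
    {"slide": [-0.265, 0.075, 0.003], "spin": 1.11, "gripper": 0.09},
    {"slide": [-0.265, 0.075, 0.003], "spin": 1.11, "gripper": 0.09}
  ]
}}

```text
time_s: 13.55
ee_pos: [0.4343, -0.0762, 0.3618]
eef_rot: [3.141, 0.002, -0.689]
force: [-0.3, -0.3, 0.4]
grip_width: 0.0896
grip_force: 0.0
```

```bash
python3 go.py .4347,-.0755,.3215,-.683; python3 - <<'E'
from h import *
q=np.load("top3.npz");p=q["p"];t=cloud("top",q["d"])
m=(np.hypot(t[...,0]-.435,t[...,1]+.075)<.045)&(t[...,2]>.142)
c=circ("top",m,.148);print("rim",c)
for n,z in(("yellow",.134),("red",.106)):
    m=hue(p,n);w=np.zeros_like(m);w[255:325,300:375]=1
    k_,l,s,ce=cv2.connectedComponentsWithStats((m&w).astype(np.uint8));j=1+s[1:,4].argmax()
    P=ray("top",ce[j],z);print(n,s[j],np.linalg.norm(P[:2]-c[:2]),np.arctan2(*(P[:2]-c[:2])[::-1]))
E
```

```text
t 13.55 p [ 0.4343 -0.0762  0.3618] rpy [ 3.141e+00  2.000e-03 -6.890e-01] F [-0.3 -0.3  0.4] w 0.0896 gf 0.0 q [-0.26  0.1   1.87  0.    1.18  2.  ]
.4347,-.0755,.3215,-.683 slide [-0.     -0.0008  0.0403] spin -0.0064
rim [ 0.4346 -0.074   0.0295  0.4347 -0.074   0.0297]
yellow [347 266  12  13  86] 0.040809032106298014 -0.6952526449521255
red [312 288  11  10  89] 0.03836644735219054 1.6701004233206882
```

>>> {"name": "jog_arm", "arguments": {
  "rows": [
    {"slide": [0, -0.0005, 0.02], "spin": 0, "gripper": 0.09},
    {"slide": [0, -0.0005, 0.039], "spin": 0, "gripper": 0.09},
    {"slide": [0, -0.0005, 0.04], "spin": 0, "gripper": 0.08},
    {"slide": [0, -0.0005, 0.04], "spin": 0, "gripper": 0.07}
  ]
}}

```text
time_s: 13.95
ee_pos: [0.4352, -0.0752, 0.3223]
eef_rot: [3.141, 0.002, -0.682]
force: [0.1, -1.0, -0.6]
grip_width: 0.0771
grip_force: 0.0
```

```bash
python3 go.py .4347,-.0755,.3215,-.69
```

```text
t 13.95 p [ 0.4352 -0.0752  0.3223] rpy [ 3.141e+00  2.000e-03 -6.820e-01] F [ 0.1 -1.  -0.6] w 0.0771 gf 0.0 q [-0.25  0.15  1.91  0.    1.08  2.  ]
.4347,-.0755,.3215,-.69 slide [-0.0002  0.0005  0.0008] spin 0.0078
```

>>> {"name": "jog_arm", "arguments": {
  "rows": [
    {"slide": [0, 0, 0], "spin": 0, "gripper": 0.066},
    {"slide": [0, 0, 0], "spin": 0, "gripper": 0.062},
    {"slide": [0, 0, 0], "spin": 0, "gripper": 0.05},
    {"slide": [0, 0, 0], "spin": 0, "gripper": 0.05},
    {"slide": [0, 0, 0], "spin": 0, "gripper": 0.05}
  ]
}}

```text
time_s: 14.45
ee_pos: [0.4352, -0.0753, 0.3233]
eef_rot: [-3.141, -0.001, -0.682]
force: [-0.9, 0.2, 6.0]
grip_width: 0.0609
grip_force: 15.0
```

>>> {"name": "jog_arm", "arguments": {
  "rows": [
    {"slide": [0, 0, -0.003], "spin": 0, "gripper": 0.05},
    {"slide": [0, 0, -0.008], "spin": 0, "gripper": 0.05},
    {"slide": [0, 0, -0.015], "spin": 0, "gripper": 0.05},
    {"slide": [0, 0, -0.03], "spin": 0, "gripper": 0.05},
    {"slide": [0, 0, -0.04], "spin": 0, "gripper": 0.05},
    {"slide": [0, 0, -0.04], "spin": 0, "gripper": 0.05}
  ]
}}

```text
time_s: 15.05
ee_pos: [0.4353, -0.0752, 0.3641]
eef_rot: [-3.141, -0.002, -0.682]
force: [0.1, -0.3, -1.2]
grip_width: 0.0608
grip_force: 15.0
```

```bash
python3 go.py .63,-.222,.28,-.69
python3 - <<'E'
from h import *
p,d=cams.camera("side");cv2.imwrite("pics/c5.png",cv2.resize(p[150:310,280:460],None,fx=2.5,fy=2.5)[...,::-1])
E
```

```text
t 15.05 p [ 0.4353 -0.0752  0.3641] rpy [-3.141e+00 -2.000e-03 -6.820e-01] F [ 0.1 -0.3 -1.2] w 0.0608 gf 15.0 q [-0.25  0.1   1.86  0.    1.18  2.  ]
.63,-.222,.28,-.69 slide [ 0.2435 -0.0088  0.0847] spin 0.0078
```

View pics/c5.png

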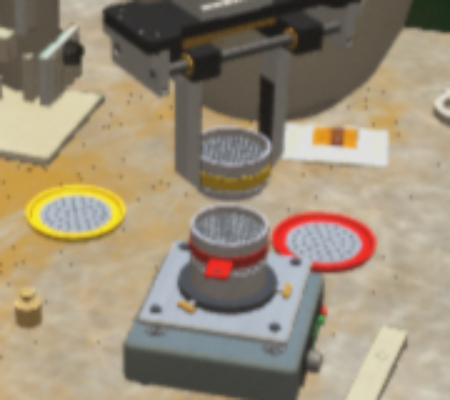

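The yellow sieve hangs level at (235,160). The red sieve stayed in the receiver at (230,240).

>>> {"name": "jog_arm", "arguments": {
  "rows": [
    {"slide": [0.045, -0.002, 0], "spin": 0, "gripper": 0.05},
    {"slide": [0.09, -0.004, 0.005], "spin": 0, "gripper": 0.05},
    {"slide": [0.13, -0.005, 0.03], "spin": 0, "gripper": 0.05},
    {"slide": [0.165, -0.006, 0.06], "spin": 0, "gripper": 0.05},
    {"slide": [0.2, -0.008, 0.085], "spin": 0, "gripper": 0.05},
    {"slide": [0.23, -0.009, 0.1], "spin": 0, "gripper": 0.05},
    {"slide": [0.2435, -0.009, 0.11], "spin": 0, "gripper": 0.05},
    {"slide": [0.2435, -0.009, 0.12], "spin": 0, "gripper": 0.05}
  ]
}}

```text
time_s: 15.9
ee_pos: [0.6302, -0.2225, 0.2405]
eef_rot: [3.141, 0.001, -0.683]
force: [-0.9, 0.3, 0.3]
grip_width: 0.0609
grip_force: 15.0
```

```bash
python3 go.py .63,-.222,.2133,-.682
```

```text
t 15.9 p [ 0.6302 -0.2225  0.2405] rpy [ 3.141e+00  1.000e-03 -6.830e-01] F [-0.9  0.3  0.3] w 0.0609 gf 15.0 q [-0.39  0.72  1.29 -0.    1.13  1.86]
.63,-.222,.2133,-.682 slide [-0.0005 -0.0003  0.0272] spin -0.001
```

>>> {"name": "jog_arm", "arguments": {
  "rows": [
    {"slide": [0, 0, 0.012], "spin": 0, "gripper": 0.05},
    {"slide": [0, 0, 0.02], "spin": 0, "gripper": 0.05},
    {"slide": [0, 0, 0.024], "spin": 0, "gripper": 0.05},
    {"slide": [0, 0, 0.024], "spin": 0, "gripper": 0.05},
    {"slide": [0, 0, 0.025], "spin": 0, "gripper": 0.05},
    {"slide": [0, 0, 0.026], "spin": 0, "gripper": 0.05},
    {"slide": [0, 0, 0.026], "spin": 0, "gripper": 0.05}
  ]
}}

```text
time_s: 16.6
ee_pos: [0.6299, -0.2217, 0.217]
eef_rot: [-3.141, -0.0, -0.682]
force: [-0.4, -0.6, -0.5]
grip_width: 0.0609
grip_force: 15.0
```

>>> {"name": "jog_arm", "arguments": {
  "rows": [
    {"slide": [0, 0, 0.0015], "spin": 0, "gripper": 0.05},
    {"slide": [0, 0, 0.003], "spin": 0, "gripper": 0.05},
    {"slide": [0, 0, 0.0035], "spin": 0, "gripper": 0.05},
    {"slide": [0, 0, 0.0035], "spin": 0, "gripper": 0.05}
  ]
}}

```text
time_s: 17.0
ee_pos: [0.6299, -0.2218, 0.2134]
eef_rot: [-3.142, -0.0, -0.682]
force: [-1.8, 0.8, 2.9]
grip_width: 0.0608
grip_force: 15.0
```

>>> {"name": "jog_arm", "arguments": {
  "rows": [
    {"slide": [0, 0, 0.0003], "spin": 0, "gripper": 0.066},
    {"slide": [0, 0, 0.0003], "spin": 0, "gripper": 0.08},
    {"slide": [0, 0, 0], "spin": 0, "gripper": 0.09},
    {"slide": [0, 0, 0], "spin": 0, "gripper": 0.09},
    {"slide": [0, 0, -0.03], "spin": 0, "gripper": 0.09},
    {"slide": [0, 0, -0.07], "spin": 0, "gripper": 0.09},
    {"slide": [-0.03, 0, -0.1], "spin": 0, "gripper": 0.09},
    {"slide": [-0.06, 0, -0.12], "spin": 0, "gripper": 0.09}
  ]
}}

```text
time_s: 17.8
ee_pos: [0.5827, -0.1837, 0.3353]
eef_rot: [-3.141, -0.002, -0.683]
force: [0.3, 0.5, 0.4]
grip_width: 0.09
grip_force: 0.0
```

```bash
python3 go.py .4349,-.0753,.335,1.665; python3 - <<'E'
from h import *
for c in("side","top"):
    p,d=cams.camera(c)
    for n in("yellow_sieve","red_sieve"):
        print(c,n,[(np.round(r["point"],3),round(r["confidence"],2)) for r in finder.find_in(n,c)[:1]])
    if c=="side": a=p[170:330,270:470]
cv2.imwrite("pics/c6.png",cv2.resize(a,None,fx=2.5,fy=2.5)[...,::-1])
E
```

```text
t 17.8 p [ 0.5827 -0.1837  0.3353] rpy [-3.141e+00 -2.000e-03 -6.830e-01] F [0.3 0.5 0.4] w 0.09 gf 0.0 q [-0.37  0.49  1.42  0.    1.23  1.89]
.4349,-.0753,.335,1.665 slide [-1.831e-01  9.100e-03 -1.000e-04] spin 0.7939
side yellow_sieve [(array([ 0.624, -0.212,  0.029]), 0.91)]
side red_sieve []
top yellow_sieve []
top red_sieve [(array([ 0.435, -0.045,  0.107]), 0.45)]
```

View pics/c6.png

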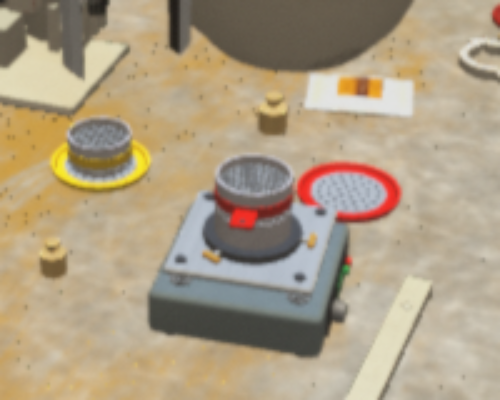

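The yellow sieve stands upright and centred in its dish (100,160). The red sieve is still on the receiver (255,190) with its tab at (243,218).

>>> {"name": "jog_arm", "arguments": {
  "rows": [
    {"slide": [-0.183, 0.009, 0], "spin": -1.17, "gripper": 0.09},
    {"slide": [-0.183, 0.009, 0], "spin": -1.17, "gripper": 0.09},
    {"slide": [-0.183, 0.009, 0], "spin": -1.17, "gripper": 0.09},
    {"slide": [-0.183, 0.009, 0], "spin": -1.17, "gripper": 0.09},
    {"slide": [-0.183, 0.009, 0], "spin": -1.17, "gripper": 0.09},
    {"slide": [-0.183, 0.009, 0], "spin": -1.17, "gripper": 0.09},
    {"slide": [-0.183, 0.009, 0], "spin": -1.17, "gripper": 0.09},
    {"slide": [-0.183, 0.009, 0], "spin": -1.17, "gripper": 0.09}
  ]
}}

```text
time_s: 18.9
ee_pos: [0.4361, -0.0759, 0.3325]
eef_rot: [-3.141, 0.001, 0.494]
force: [-0.3, -0.0, -0.1]
grip_width: 0.0902
grip_force: 0.0
```

```bash
python3 go.py .4349,-.0753,.33,1.665
```

```text
t 18.9 p [ 0.4361 -0.0759  0.3325] rpy [-3.141e+00  1.000e-03  4.940e-01] F [-0.3 -0.  -0.1] w 0.0902 gf 0.0 q [-0.26  0.14  1.89 -0.    1.11  0.82]
.4349,-.0753,.33,1.665 slide [-0.0008 -0.0011  0.0025] spin -1.1715
```

>>> {"name": "jog_arm", "arguments": {
  "rows": [
    {"slide": [-0.0008, -0.001, 0], "spin": -1.172, "gripper": 0.09},
    {"slide": [-0.0008, -0.001, 0], "spin": -1.172, "gripper": 0.09},
    {"slide": [-0.0008, -0.001, 0], "spin": -1.172, "gripper": 0.09},
    {"slide": [-0.0008, -0.001, 0], "spin": -1.172, "gripper": 0.09},
    {"slide": [-0.0008, -0.001, 0], "spin": -1.172, "gripper": 0.09},
    {"slide": [-0.0008, -0.001, 0], "spin": -1.172, "gripper": 0.09},
    {"slide": [-0.0008, -0.001, 0], "spin": -1.172, "gripper": 0.09},
    {"slide": [-0.0008, -0.001, 0], "spin": -1.172, "gripper": 0.09}
  ]
}}

```text
time_s: 19.7
ee_pos: [0.4349, -0.0754, 0.3324]
eef_rot: [-3.14, -0.001, 1.665]
force: [0.7, -0.5, -0.2]
grip_width: 0.0899
grip_force: 0.0
```

```bash
python3 go.py .4349,-.0753,.294,1.665
```

```text
t 19.7 p [ 0.4349 -0.0754  0.3324] rpy [-3.140e+00 -1.000e-03  1.665e+00] F [ 0.7 -0.5 -0.2] w 0.0899 gf 0.0 q [-0.25  0.14  1.9  -0.    1.11 -0.35]
.4349,-.0753,.294,1.665 slide [0.0001 0.     0.0384] spin 0.0004
```

>>> {"name": "jog_arm", "arguments": {
  "rows": [
    {"slide": [0, 0, 0.02], "spin": 0, "gripper": 0.09},
    {"slide": [0, 0, 0.038], "spin": 0, "gripper": 0.09},
    {"slide": [0, 0, 0.038], "spin": 0, "gripper": 0.08},
    {"slide": [0, 0, 0.038], "spin": 0, "gripper": 0.07}
  ]
}}

```text
time_s: 20.1
ee_pos: [0.4348, -0.0753, 0.2951]
eef_rot: [-3.14, -0.0, 1.659]
force: [-0.8, 0.1, 0.5]
grip_width: 0.0776
grip_force: 0.0
```

```bash
python3 go.py .4349,-.0753,.294,1.665
```

```text
t 20.1 p [ 0.4348 -0.0753  0.2951] rpy [-3.14  -0.     1.659] F [-0.8  0.1  0.5] w 0.0776 gf 0.0 q [-0.25  0.19  1.93 -0.    1.02 -0.34]
.4349,-.0753,.294,1.665 slide [0.     0.0001 0.0011] spin -0.0055
```

>>> {"name": "jog_arm", "arguments": {
  "rows": [
    {"slide": [0, 0, 0], "spin": 0, "gripper": 0.066},
    {"slide": [0, 0, 0], "spin": 0, "gripper": 0.062},
    {"slide": [0, 0, 0], "spin": 0, "gripper": 0.05},
    {"slide": [0, 0, 0], "spin": 0, "gripper": 0.05},
    {"slide": [0, 0, 0], "spin": 0, "gripper": 0.05}
  ]
}}

```text
time_s: 20.6
ee_pos: [0.4345, -0.0751, 0.2958]
eef_rot: [3.141, 0.0, 1.66]
force: [-0.4, 0.3, 6.1]
grip_width: 0.0603
grip_force: 15.0
```

>>> {"name": "jog_arm", "arguments": {
  "rows": [
    {"slide": [0, 0, -0.003], "spin": 0, "gripper": 0.05},
    {"slide": [0, 0, -0.008], "spin": 0, "gripper": 0.05},
    {"slide": [0, 0, -0.015], "spin": 0, "gripper": 0.05},
    {"slide": [0, 0, -0.03], "spin": 0, "gripper": 0.05},
    {"slide": [0, 0, -0.04], "spin": 0, "gripper": 0.05},
    {"slide": [0, 0, -0.04], "spin": 0, "gripper": 0.05}
  ]
}}

```text
time_s: 21.2
ee_pos: [0.4345, -0.0751, 0.3366]
eef_rot: [3.139, 0.001, 1.66]
force: [-0.1, 0.1, -0.8]
grip_width: 0.0606
grip_force: 15.0
```

```bash
python3 go.py .401,-.2535,.25,1.66
python3 - <<'E'
from h import *
p,d=cams.camera("side");cv2.imwrite("pics/c7.png",cv2.resize(p[150:310,280:460],None,fx=2.5,fy=2.5)[...,::-1])
E
```

```text
t 21.2 p [ 0.4345 -0.0751  0.3366] rpy [3.139e+00 1.000e-03 1.660e+00] F [-0.1  0.1 -0.8] w 0.0606 gf 15.0 q [-0.25  0.13  1.9   0.    1.11 -0.34]
.401,-.2535,.25,1.66 slide [-0.1747 -0.0495  0.0867] spin -0.0002
```

View pics/c7.png

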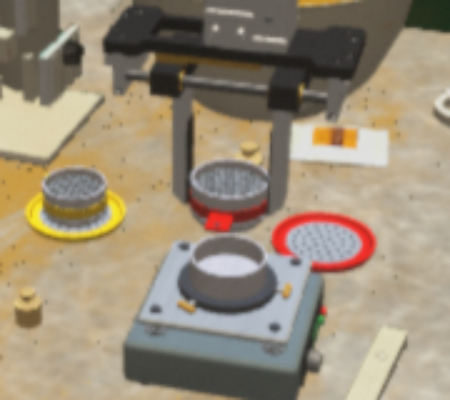

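The red sieve hangs level at (230,195) and the receiver stayed on the shaker at (230,270).

>>> {"name": "jog_arm", "arguments": {
  "rows": [
    {"slide": [-0.045, -0.013, 0], "spin": 0, "gripper": 0.05},
    {"slide": [-0.09, -0.0255, 0], "spin": 0, "gripper": 0.05},
    {"slide": [-0.13, -0.037, 0.01], "spin": 0, "gripper": 0.05},
    {"slide": [-0.16, -0.045, 0.03], "spin": 0, "gripper": 0.05},
    {"slide": [-0.1745, -0.0495, 0.055], "spin": 0, "gripper": 0.05},
    {"slide": [-0.1745, -0.0495, 0.08], "spin": 0, "gripper": 0.05},
    {"slide": [-0.1745, -0.0495, 0.095], "spin": 0, "gripper": 0.05},
    {"slide": [-0.1745, -0.0495, 0.095], "spin": 0, "gripper": 0.05}
  ]
}}

```text
time_s: 22.05
ee_pos: [0.4, -0.253, 0.2379]
eef_rot: [-3.138, -0.003, 1.659]
force: [-0.8, 0.4, -1.6]
grip_width: 0.0606
grip_force: 15.0
```

```bash
python3 go.py .401,-.2535,.2138,1.66
```

```text
t 22.05 p [ 0.4    -0.253   0.2379] rpy [-3.138e+00 -3.000e-03  1.659e+00] F [-0.8  0.4 -1.6] w 0.0606 gf 15.0 q [-0.64  0.35  1.89 -0.    0.91 -0.73]
.401,-.2535,.2138,1.66 slide [-0.0006  0.001   0.0241] spin -0.0005
```

>>> {"name": "jog_arm", "arguments": {
  "rows": [
    {"slide": [-0.0005, 0.001, 0.01], "spin": 0, "gripper": 0.05},
    {"slide": [-0.0005, 0.001, 0.018], "spin": 0, "gripper": 0.05},
    {"slide": [-0.0005, 0.001, 0.021], "spin": 0, "gripper": 0.05},
    {"slide": [-0.0005, 0.001, 0.022], "spin": 0, "gripper": 0.05},
    {"slide": [-0.0005, 0.001, 0.022], "spin": 0, "gripper": 0.05}
  ]
}}

```text
time_s: 22.55
ee_pos: [0.4017, -0.2536, 0.2184]
eef_rot: [3.141, 0.0, 1.66]
force: [0.2, -0.7, -1.1]
grip_width: 0.0605
grip_force: 15.0
```

>>> {"name": "jog_arm", "arguments": {
  "rows": [
    {"slide": [0, 0, 0.002], "spin": 0, "gripper": 0.05},
    {"slide": [0, 0, 0.0035], "spin": 0, "gripper": 0.05},
    {"slide": [0, 0, 0.0045], "spin": 0, "gripper": 0.05},
    {"slide": [0, 0, 0.0045], "spin": 0, "gripper": 0.05}
  ]
}}

```text
time_s: 22.95
ee_pos: [0.4016, -0.2537, 0.2139]
eef_rot: [3.142, 0.0, 1.66]
force: [0.3, 0.5, 0.8]
grip_width: 0.0607
grip_force: 15.0
```

Just in contact. I'll lower slightly to seat it.

>>> {"name": "jog_arm", "arguments": {
  "rows": [
    {"slide": [0, 0, 0.0004], "spin": 0, "gripper": 0.05},
    {"slide": [0, 0, 0.0008], "spin": 0, "gripper": 0.05},
    {"slide": [0, 0, 0.0008], "spin": 0, "gripper": 0.05}
  ]
}}

```text
time_s: 23.25
ee_pos: [0.4017, -0.2537, 0.2137]
eef_rot: [3.141, 0.0, 1.66]
force: [-5.6, 3.5, 14.2]
grip_width: 0.0609
grip_force: 15.0
```

>>> {"name": "jog_arm", "arguments": {
  "rows": [
    {"slide": [0, 0, -0.0003], "spin": 0, "gripper": 0.066},
    {"slide": [0, 0, -0.0003], "spin": 0, "gripper": 0.08},
    {"slide": [0, 0, -0.0003], "spin": 0, "gripper": 0.09},
    {"slide": [0, 0, -0.0003], "spin": 0, "gripper": 0.09},
    {"slide": [0, 0, -0.03], "spin": 0, "gripper": 0.09},
    {"slide": [0, 0, -0.075], "spin": 0, "gripper": 0.09},
    {"slide": [0, 0, -0.12], "spin": 0, "gripper": 0.09},
    {"slide": [0, 0, -0.17], "spin": 0, "gripper": 0.09}
  ]
}}

```text
time_s: 24.05
ee_pos: [0.4013, -0.2534, 0.3843]
eef_rot: [-3.141, -0.001, 1.66]
force: [0.9, -1.0, -0.2]
grip_width: 0.0904
grip_force: 0.0
```

>>> {"name": "jog_arm", "arguments": {
  "rows": [
    {"slide": [0, 0, -0.03], "spin": 0, "gripper": 0.09},
    {"slide": [0, 0, -0.03], "spin": 0, "gripper": 0.09},
    {"slide": [0, 0, -0.03], "spin": 0, "gripper": 0.09}
  ]
}}

```text
time_s: 24.35
ee_pos: [0.4015, -0.2536, 0.4127]
eef_rot: [3.141, 0.0, 1.66]
force: [-0.5, 0.7, -0.3]
grip_width: 0.0901
grip_force: 0.0
```

```bash
python3 go.py; python3 - <<'E'
from h import *
p,d=cams.camera("side");q,_=cams.camera("top");cv2.imwrite("pics/f.png",cv2.resize(cv2.hconcat([p[170:420,190:460],q[150:400,190:460]]),None,fx=1.45,fy=1.45)[...,::-1])
E
```

```text
t 24.35 p [ 0.4015 -0.2536  0.4127] rpy [3.141 0.    1.66 ] F [-0.5  0.7 -0.3] w 0.0901 gf 0.0 q [-0.64  0.12  1.71 -0.    1.3  -0.73]
```

View pics/f.png

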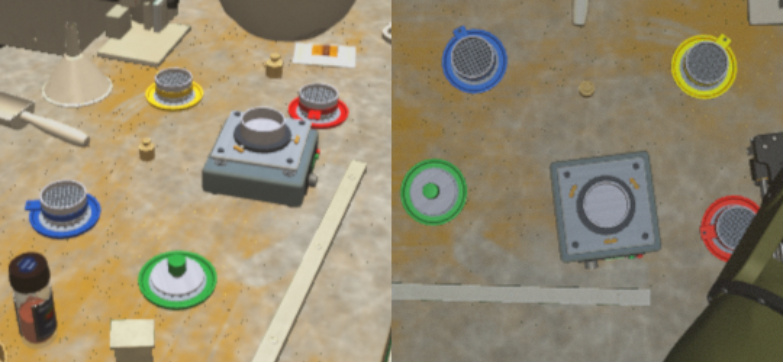

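All four parts stand upright in the middle of their own dishes: lid at (177,280), blue at (64,205), yellow at (174,88) and red at (319,102). The receiver is still clamped and the gripper is clear.

```bash
python3 -c "from station import workorder;print(workorder.hand_in())"
```

```text
the job is handed in; nothing more can be done
None
```

The nest is apart: the lid and the blue, yellow and red sieves each stand upright in the dish of their own colour, the receiver is still clamped on the shaker, the gripper is open and clear, and the job was handed in at about 24 s.

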